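Reset the portion stop of a bench filler

ROBOT

A 6-joint arm with a two-finger parallel gripper is mounted at the origin on the work surface. World frame = base frame: x ahead of the robot, y to its left, z up, the work surface at z = 0. Lengths are in mm, angles in rad, forces in N, time in s.
With the tool pointing down it reaches from about 325 to 750 mm from the base axis. Payload 7.6 kg.
Tool frame: the origin (TCP) lies between the finger pads; the fingertips stand 8 mm ahead of it and the grasp point (between the pads) lies 11 mm behind it (env.tip_extent is the distance from the TCP to the fingertips, in mm); z points along the fingers, y is the line along which they close (so a half turn about z gives the same grasp; the last joint's range is limited). The gripper opens to 85 mm and grips with 20 to 120 N. Pads are 22 mm wide; open, the fingers measure 114 mm over their backs; the gripper's body (76 mm by 85 mm) begins 54 mm behind the grasp point. The pads swing forward as they close: fully open they stand 13 mm farther back than shut.
Start: joints at [-1.35, 0.052, 1.401, -0, 1.689, -0.07], TCP at [150.552, -502.97, 239.323] pointing down, gripper open.
Joint ranges: [-2.9, 2.9], [-0.91, 2.17], [0.12, 2.37], [-1.06, 4.2], [0.26, 2.73], [-2.93, 2.93]. Speed limits (rad/s): [2.57, 2.57, 3.01, 3.14, 3.14, 3.14].

INTERFACE

Orientations are given as a 3x3 rotation matrix whose columns are the frame's x, y, z axes.
In Python, from workcell import sensors, viewer, order, env gives the robot as it stands.
- The arm moves only by the shell command python3 -m jog 'ROWS' [FORCE]. ROWS is JSON, a list of rows, each an object of numbers: "tx", "ty", "tz": the shift along the tool's x, y, z in cm; "rx", "ry", "rz": the turn, a rotation vector about the tool's x, y, z in degrees; "jaw": the closure in counts, from 0 (fully open) to 255 (shut). In form: [{"tx": .., "ty": .., "tz": .., "rx": .., "ry": .., "rz": .., "jaw": ..}, ...]. A call has 1 to 12 rows; each row is the pose to reach, as a shift and turn from the pose commanded when the call began, along the tool's axes at that moment; what a row does not reach only later rows make up. A row lasts 1/10 s, in which the tool goes at most 50 mm and 8.59 degrees, less where a joint would pass 70% of its speed; a pose out of reach is approached as far as the arm can. A call with a gripper value outside its range is refused whole. The fingers move at their own pace and stop on an object; FORCE is the grip in N (left out, the last holds). Time passes only in rows, so rows that repeat a pose let the fingers close. It gives the time, the measured TCP pose, the force, the opening and the grip force at its end, in the units of the state.
- sensors.observe(): the state, without advancing time (a new reading comes with each control period).
- viewer.read_camera(name): name is "scene" or "side" or "wrist"; returns (picture, depth): 384x512x3 uint8, red, green, blue; 384x512 float32, mm along the optical axis (not along the pixel's ray), 0 where there is no reading.
- viewer.camera_model(name): a dict with "vfov" (degrees; the focal length in pixels is half the picture's height over the tangent of half this angle, whatever the lens; pixels are square), "cx", "cy" (the principal point, pixels), "k1" (the pictures are not rectified: a ray, as slopes to the right and down, at radius r is drawn at 1 + k1 r^2 times it, then the intrinsics apply), "view" (4x4, takes a point from world to camera coordinates); the wrist camera has in their place "mount" (4x4, takes a point from camera to tool coordinates, whose origin is the TCP and whose axes are the flange's). Camera axes: x right, y down, z forward; pixel columns grow to the right and rows downward; lengths in mm; the calibration is good to about 2 mm. A picture is of the moment at which its call begins: read the wrist's pose just before it. camera_model takes no time and is no camera call.
- order.finish_job(): hands the job in; it is judged then, once.
The state is a dict: "t": time; "q": joint angles; "dq": joint speeds; "joint_torque": joint torques, N m; "eef_pos": TCP position; "orientation": TCP orientation; "contact_force": force on the tool from outside, world axes, zero at the start; "wrist_torque": the same for the moment, N m; "grip_width": finger opening in mm; "finger_force": force on a finger pad.
Only numpy, scipy, OpenCV 4.12 (cv2) and the standard library are available. Lean on these libraries where they do the work, as an engineer would, in place of code of your own. Each camera call takes 0.05 s, during which the arm holds its last target. There are 200 camera calls.

TASK

Change the portion on the filler: loosen the red lock ring, turn the black knob until its yellow pointer points straight at the green marker, then tighten the lock ring again by feel, to about 0.58 N m (a push of 7 N on its post), which holds the setting without crushing the clamp. Never force the knob against a tight ring, and do not shove the things standing around.

Things in the scene. Friction and masses are not known exactly. Their poses are not given: they have to be found in the camera images.
- filler: portion filler fixed to the table: steel box 160 x 300 mm (own x, y), deck 70 mm high, with a 2 mm thick white scale plate 132 mm across centred at (0, -70) mm, over which ring and knob sit on one upright axis; pump column with blue-capped hopper, 104 mm across, 264 mm tall, at (20, 105) mm, nozzle out to +y. Origin under its centre.
- ring (a joint): angle of the red lock ring (rad), about 0 at the start, when tight. Grows as it loosens: anticlockwise from above; clockwise tightens. Range -1.4 to 2.0. Loose, it turns against a steady drag of 0.36 N m and stays where left. Once the clamp inside bites, the effort to tighten climbs by about 0.5 N m per rad: below 0.45 N m is too loose, above 0.69 N m is over-tight.
- ring_post (a point): handle of the lock ring: on an upright red post 12 mm round, 133 mm above the table, 15 mm below its top; the post stands on the end of a flat red lever (10 mm wide, top 110 mm above the table), 80 mm from the upright axis. Site x points outward along the lever. Turns with the ring. Push or lead the post around the axis: effort = push x 0.08 m.
- knob (a joint): angle of the black knob (rad), about 0 at the start (pointer 60 degrees anticlockwise of the filler's +x, seen from above); grows anticlockwise, stops at -2.2 and 2.2. With the ring loose it turns against 0.12 N m and stays where left; it rises 3.3 mm per rad anticlockwise. With the ring tight it is clamped.
- pointer (a point): on the upright axis at mid-height of the black knob's grip bar, about 130 mm above the table; the bar is 34 mm long (point x axis), 12 mm thick (y), 24 mm tall, from 6 mm above the top of the ring. A yellow nose on its +x end, out to 27 mm from the axis, and a yellow line on top are the pointer: it points along the point's +x. Turns with the knob.
- marker_green: green round stud 12 mm across, 5 mm tall, fixed on the white scale plate 42 to 56 mm from the axis, 40 to 80 degrees to either side of where the pointer starts: the wanted portion. Origin under its centre.
- marker_orange: the same in orange on the other side: not wanted. Origin under its centre.
- clamp_pad: pad hidden in the neck, pressed by the ring on the knob's screw; cannot be touched; origin on the axis near the deck. As the knob is on a screw, turning it anticlockwise makes the ring bite earlier (at a larger ring angle), clockwise later, so the ring's old angle is not rightly tight again; a ring backed off less than 1.2 rad can bite again while the knob turns anticlockwise.
- portion_cup: white plastic cup, rim 72 mm across, 60 mm tall, under the nozzle; origin under its centre
- lid_stack: low round stack of clear lids, 80 mm across, 22 mm tall, beside the filler on its knob side; origin under its centre
- cups_tall: tall stack of white cups, 96 mm across, 143 mm tall; origin under its centre
- cups_short: short stack of white cups, 96 mm across, 87 mm tall; origin under its centre
- tumbler: steel travel tumbler with black lid, 86 mm across, 184 mm tall; origin under its centre
- bowl: white bowl, 170 mm across, 60 mm tall; origin under its centre
- spoon: serving spoon 200 mm long lying on the table; origin under its middle
- paper_roll: standing paper roll, 116 mm across, 240 mm tall; origin under its centre

How it is judged:
By the outcome, as a careful person would: the job done as asked, in the order asked, and still so for the second after the job is handed in, with the robot touching nothing.
It also fails if it takes over 72 s, if anything falls off the work surface, if the arm or the gripper's body presses on something with over 40 N, if the wrist force passes 120 N, or if a joint passes its speed limit or range.

## Working session

There is one attempt and no reset: what is moved stays moved. The work goes in short steps, Python scripts to look and compute and a shell command to move; the robot and the scene stay as the last step left them, time stands still between calls to the robot, and variables do not carry over. Pictures are saved under pics/ and viewed, at most 10 in all, crops included, and the job is handed in when it is done.

```bash
mkdir -p pics; ls; cat > h.py <<'E'
import numpy as np, cv2
from workcell import sensors, viewer, order, env
def cam(n):
    s=sensors.observe(); p,d=viewer.read_camera(n); m=viewer.camera_model(n)
    f=p.shape[0]/2/np.tan(np.radians(m["vfov"])/2)
    if "view" in m: T=np.linalg.inv(np.array(m["view"]))
    else:
        W=np.eye(4); W[:3,:3]=s["orientation"]; W[:3,3]=s["eef_pos"]; T=W@np.array(m["mount"])
    return p,d,(f,m["cx"],m["cy"],m["k1"],T)
def ray(c,uv):
    f,cx,cy,k1,T=c; uv=np.atleast_2d(uv).astype(float)
    x=cv2.undistortPoints(uv.reshape(-1,1,2),np.array([[f,0,cx],[0,f,cy],[0,0,1.]]),np.array([k1,0,0,0.])).reshape(-1,2)
    return T[:3,3],np.c_[x,np.ones(len(x))]@T[:3,:3].T
def onz(c,uv,z):
    o,r=ray(c,uv); return o+r*((z-o[2])/r[:,2])[:,None]
def atd(c,uv,d):
    o,r=ray(c,uv); return o+r*np.atleast_1d(d)[:,None]
def mask(p,lo,hi):
    h=cv2.cvtColor(p,cv2.COLOR_RGB2HSV); return cv2.inRange(h,np.array(lo),np.array(hi))
def blobs(m,a=15):
    n,_,st,ce=cv2.connectedComponentsWithStats(m); return [(st[i,4],st[i,:4].tolist(),ce[i].round(1).tolist()) for i in range(1,n) if st[i,4]>=a]
COL=dict(red=((0,130,60),(6,255,255)),green=((45,90,50),(85,255,255)),yellow=((22,120,100),(34,255,255)),orange=((8,150,100),(20,255,255)),blue=((95,120,50),(125,255,255)))
E
python3 - <<'E'
from h import *
s=sensors.observe(); print({k:np.round(v,3).tolist() for k,v in s.items()})
ims=[]
for n in("scene","side","wrist"):
    p,d,c=cam(n); cv2.imwrite(f"pics/{n}0.png",p[...,::-1]); np.save(n,d); print(n,c[4].round(2).tolist(),c[:4])
    for k,v in COL.items():
        for b in blobs(mask(p,*v)):
            u,w=np.round(b[2]).astype(int); print(k,b,d[w,u],atd(c,b[2],d[w,u]).round(0))
    ims.append(cv2.resize(p,(400,300)))
ims.append(ims[0]*0)
cv2.imwrite("pics/all0.png",np.vstack([np.hstack(ims[:2]),np.hstack(ims[2:])])[...,::-1])
E
```

```text
pics
{'t': 0.0, 'q': [-1.35, 0.053, 1.402, 0.0, 1.689, -0.07], 'dq': [-0.001, -0.0, 0.002, 0.002, 0.001, 0.001], 'joint_torque': [0.0, -38.167, -36.019, -0.0, 0.006, -0.0], 'eef_pos': [150.482, -502.667, 238.452], 'orientation': [[0.958, 0.287, -0.0], [0.287, -0.958, 0.002], [0.0, -0.002, -1.0]], 'contact_force': [0.039, 0.175, 0.27], 'wrist_torque': [-0.008, 0.012, 0.058], 'finger_force': 0.0, 'grip_width': 85.478}
scene [[0.48, 0.66, -0.58, 1769.72], [0.88, -0.36, 0.31, -557.95], [0.0, -0.66, -0.76, 1626.92], [0.0, 0.0, 0.0, 1.0]] (np.float64(483.25383386392616), 257.6683589303129, 181.06185116005173, 0.06528987982229553)
red (np.int32(33), [0, 78, 8, 21], [3.2, 87.1]) 2942.9646 [[-1020.  -768.  -232.]]
red (np.int32(53), [0, 109, 13, 9], [6.3, 113.5]) 2790.6455 [[-770. -797. -234.]]
red (np.int32(70), [198, 181, 27, 13], [213.3, 188.2]) 1981.7511 [[ 563. -106.  110.]]
green (np.int32(57), [338, 0, 14, 9], [343.1, 2.2]) 3215.747 [[-594. 1369.  -30.]]
green (np.int32(445), [383, 0, 29, 19], [397.1, 7.9]) 2746.3472 [[ -82. 1340.  190.]]
green (np.int32(139), [416, 0, 28, 9], [429.6, 
[... 2654 characters left out ...]
94, 194, 9, 5], [298.2, 196.0]) 1503.6267 [[559. -82. 108.]]
blue (np.int32(2774), [110, 146, 65, 75], [142.2, 175.9]) 1605.0359 [[922. 420.  90.]]
blue (np.int32(3817), [27, 170, 72, 83], [65.3, 204.5]) 1474.4384 [[869. 720.  89.]]
blue (np.int32(424), [241, 171, 30, 19], [255.7, 180.2]) 1355.4132 [[554.  94. 244.]]
blue (np.int32(17), [158, 209, 6, 8], [160.0, 212.0]) 1521.5559 [[744. 399.  42.]]
blue (np.int32(2028), [0, 334, 46, 50], [20.3, 360.3]) 1471.535 [[ 585. 1045. -356.]]
wrist [[0.29, -0.92, -0.27, 220.09], [-0.96, -0.28, -0.08, -481.66], [-0.0, 0.28, -0.96, 372.47], [0.0, 0.0, 0.0, 1.0]] (np.float64(306.8921483715414), 259.5041294059397, 189.77080114772315, -0.06313071395878919)
```

View pics/all0.png

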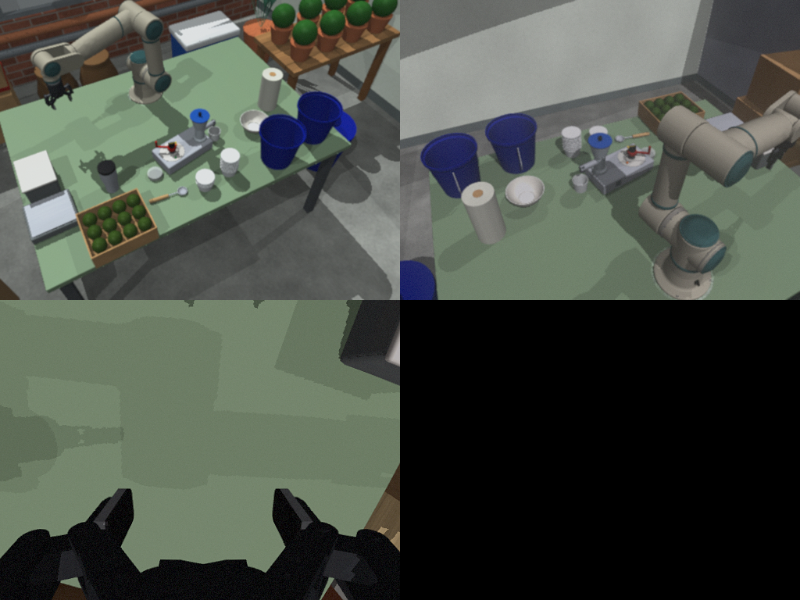

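```bash
python3 - <<'E'
from h import *
a=cv2.imread("pics/scene0.png")[125:270,110:350]; b=cv2.imread("pics/side0.png")[130:260,200:400]
cv2.imwrite("pics/c1.png",np.vstack([cv2.resize(a,(480,290),interpolation=2),cv2.resize(b,(480,310),interpolation=2)]))
E
```

```text
(no output)
```

View pics/c1.png

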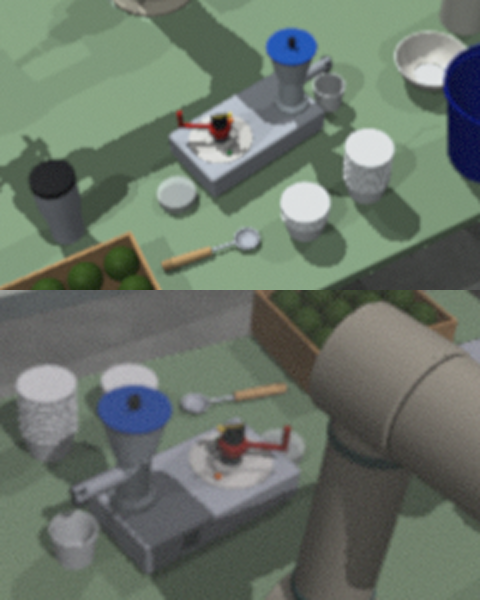

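The scene view shows the red lever pointing to the left (world -y), the knob over the plate, and the orange stud on the hopper side. I'll move above the knob for a wrist view.

```bash
python3 -m jog '[{"tz":-5},{"tx":52.2,"ty":-28,"tz":-6},{"tx":52.2,"ty":-28,"tz":-6},{"tx":52.2,"ty":-28,"tz":-6},{"tx":52.2,"ty":-28,"tz":-6},{"tx":52.2,"ty":-28,"tz":-6},{"tx":52.2,"ty":-28,"tz":-6},{"tx":52.2,"ty":-28,"tz":-6},{"tx":52.2,"ty":-28,"tz":-6},{"tx":52.2,"ty":-28,"tz":-6},{"tx":52.2,"ty":-28,"tz":-6},{"tx":52.2,"ty":-28,"tz":-6}]'
python3 -m jog '[{},{},{},{}]'
cat > look.py <<'E'
from h import *
import sys
def look(tag):
    p,d,c=cam("wrist"); cv2.imwrite(f"pics/{tag}.png",p[...,::-1]); np.save("w",d)
    for k,v in COL.items():
        for b in blobs(mask(p,*v)):
            u,w=np.round(b[2]).astype(int); print(k,b,d[w,u].round(1),atd(c,b[2],d[w,u]).round(1))
    return p,d,c
if __name__=="__main__":
    look(sys.argv[1]); s=sensors.observe(); print(s["eef_pos"],s["orientation"],s["q"])
E
python3 look.py w1
```

```text
[ 150.51070731 -502.80622089  238.81423136] [[ 9.58020816e-01  2.86698582e-01 -1.99797547e-04]
 [ 2.86698647e-01 -9.58020446e-01  8.43119916e-04]
 [ 5.03111493e-05 -8.65008116e-04 -9.99999625e-01]] [-1.35030223e+00  5.25953496e-02  1.40129800e+00 -1.06337490e-05
  1.68856571e+00 -7.02862123e-02]invalid input
invalid input
```

View pics/w1.png

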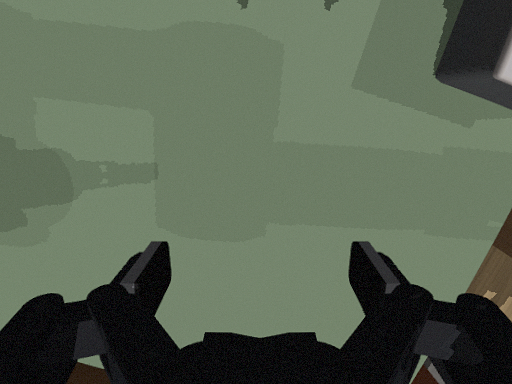

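The arm hasn't moved: the rows were refused, probably because every key is required. Retrying with full rows.

```bash
python3 -m jog '[{"tx":0,"ty":0,"tz":-5,"rx":0,"ry":0,"rz":0,"jaw":0},{"tx":52.2,"ty":-28,"tz":-6,"rx":0,"ry":0,"rz":0,"jaw":0},{"tx":52.2,"ty":-28,"tz":-6,"rx":0,"ry":0,"rz":0,"jaw":0},{"tx":52.2,"ty":-28,"tz":-6,"rx":0,"ry":0,"rz":0,"jaw":0},{"tx":52.2,"ty":-28,"tz":-6,"rx":0,"ry":0,"rz":0,"jaw":0},{"tx":52.2,"ty":-28,"tz":-6,"rx":0,"ry":0,"rz":0,"jaw":0},{"tx":52.2,"ty":-28,"tz":-6,"rx":0,"ry":0,"rz":0,"jaw":0},{"tx":52.2,"ty":-28,"tz":-6,"rx":0,"ry":0,"rz":0,"jaw":0},{"tx":52.2,"ty":-28,"tz":-6,"rx":0,"ry":0,"rz":0,"jaw":0},{"tx":52.2,"ty":-28,"tz":-6,"rx":0,"ry":0,"rz":0,"jaw":0},{"tx":52.2,"ty":-28,"tz":-6,"rx":0,"ry":0,"rz":0,"jaw":0},{"tx":52.2,"ty":-28,"tz":-6,"rx":0,"ry":0,"rz":0,"jaw":0}]'
```

```text
t: 1.4
eef_pos: [541.4, -113.1, 298.5]
orientation: [[0.958, 0.287, 0.0], [0.287, -0.958, -0.0], [-0.0, 0.0, -1.0]]
contact_force: [-0.1, -1.0, 0.2]
grip_width: 85.6
finger_force: 0.0
```

```bash
python3 -m jog '[{"tx":3.6,"ty":-1.9,"tz":0,"rx":0,"ry":0,"rz":0,"jaw":0},{"tx":3.6,"ty":-1.9,"tz":0,"rx":0,"ry":0,"rz":0,"jaw":0},{"tx":3.6,"ty":-1.9,"tz":0,"rx":0,"ry":0,"rz":0,"jaw":0}]'; python3 look.py w2
```

```text
t: 1.7
eef_pos: [569.5, -86.0, 297.8]
orientation: [[0.958, 0.288, -0.002], [0.288, -0.958, -0.0], [-0.002, -0.0, -1.0]]
contact_force: [-0.2, -0.4, 0.2]
grip_width: 85.3
finger_force: 0.0
red (np.int32(746), [241, 141, 68, 76], [277.2, 174.7]) 329.4 [[ 569.3 -105.8  111.3]]
red (np.int32(185), [238, 164, 31, 22], [250.5, 177.6]) 331.1 [[557.7 -79.3 110.5]]
red (np.int32(93), [307, 225, 11, 10], [312.2, 229.4]) 306.9 [[ 533.9 -151.8  149. ]]
green (np.int32(79), [269, 115, 10, 10], [273.6, 119.7]) 347.1 [[621.7 -86.9  76.2]]
yellow (np.int32(194), [235, 154, 38, 26], [250.9, 165.6]) 296.1 [[577.1 -74.9 141.2]]
orange (np.int32(68), [217, 168, 10, 10], [221.3, 172.4]) 364.4 [[545.2 -45.8  76.5]]
blue (np.int32(8575), [0, 72, 73, 155], [30.2, 154.6]) 187.6 [[566.3  65.6 245.3]]
[569.05738253 -86.78410599 298.29023784] [[ 9.58013734e-01  2.86721342e-01 -7.47008241e-04]
 [ 2.86721200e-01 -9.58014023e-01 -2.92045197e-04]
 [-7.99379961e-04  6.56002104e-05 -9.99999678e-01]] [-2.15274958e-01  1.92305554e-01  1.13238941e+00 -4.58774845e-04
  1.81756504e+00  1.06460675e+00]
```

View pics/w2.png

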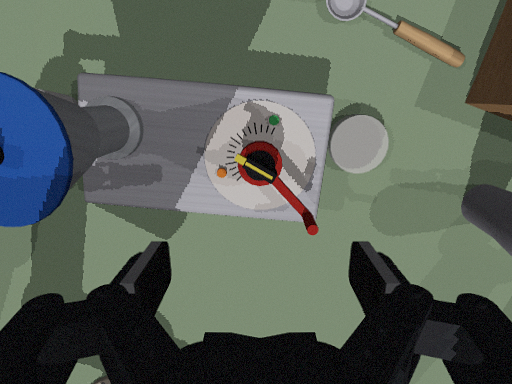

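The wrist view shows the plate centre around (262,153), the yellow pointer aimed up-left, and the green stud at (273,119), which is clockwise of the pointer. The lever's post is at (312,229). Next I'll measure the axis.

```bash
cat > meas.py <<'E'
from h import *
def fitc(P):
    A=np.c_[2*P[:,:2],np.ones(len(P))]; w=np.linalg.lstsq(A,(P[:,:2]**2).sum(1),rcond=None)[0]
    return w[:2],np.sqrt(w[2]+w[:2]@w[:2])
def ang(v): return np.degrees(np.arctan2(v[1],v[0]))
def big(m): 
    c,_=cv2.findContours(m,cv2.RETR_EXTERNAL,cv2.CHAIN_APPROX_NONE); return max(c,key=cv2.contourArea).reshape(-1,2)
def axis(p,c):
    # plate: light, low saturation -> points on z=72, robust circle
    h=cv2.cvtColor(p,cv2.COLOR_RGB2HSV)
    m=cv2.inRange(h,np.array([5,8,90]),np.array([40,90,255])); 
    m=cv2.morphologyEx(m,cv2.MORPH_CLOSE,np.ones((5,5)))
    k=cv2.convexHull(big(m)).reshape(-1,2); P=onz(c,k,72)
    for _ in range(6):
        o,r=fitc(P); e=abs(np.hypot(*(P[:,:2]-o).T)-r); P=P[e<max(1.0,1.5*np.median(e))]
    return o,r,len(P),m
def rep(p,d,c,A=None):
    o,r,n,m=axis(p,c); print("plate",o.round(1),r.round(1),n)
    R=mask(p,*COL["red"])|mask(p,(174,130,60),(180,255,255))
    for b in blobs(R,40):print("red",b[0],b[2],onz(c,b[2],112).round(1))
    A=o if A is None else A
    y=mask(p,*COL["yellow"]); ys,xs=np.nonzero(y); Y=onz(c,np.c_[xs,ys],142)[:,:2]
    u,s,vt=np.linalg.svd(Y-Y.mean(0),full_matrices=False); v=vt[0]*np.sign(vt[0]@(Y.mean(0)-A))
    print("yellow line ang",ang(v),"mean",Y.mean(0).round(1),"off-axis",(np.cross(v,Y.mean(0)-A)).round(2))
    for k in("green","orange"):
        for b in blobs(mask(p,*COL[k]),30):
            q=onz(c,b[2],77)[0]; print(k,b[0],q.round(1),"r",np.hypot(*(q[:2]-A)).round(1),"ang",ang(q[:2]-A).round(1))
    return m
E
python3 - <<'E'
from meas import *
p,d,c=cam("wrist"); m=rep(p,d,c)
R=mask(p,*COL["red"])|mask(p,(174,130,60),(180,255,255))
ys,xs=np.nonzero(R); 
D=d[ys,xs]; P=atd(c,np.c_[xs,ys],D); top=P[P[:,2]>144]; print("post top",len(top),top.mean(0))
uv=np.c_[xs,ys][P[:,2]>144]; print("post on z148",onz(c,uv.mean(0),148), uv.mean(0))
# black knob top by depth
yy,xx=np.mgrid[120:210,210:330]; uv=np.c_[xx.ravel(),yy.ravel()]; P=atd(c,uv,d[uv[:,1],uv[:,0]])
k=(abs(P[:,2]-141)<4)&(np.hypot(P[:,0]-569,P[:,1]+85)<40); print("knob top",k.sum(),P[k].mean(0),P[k].std(0))
a=(abs(P[:,2]-72)<3); print("plate z",np.median(P[a,2]))
cv2.imwrite("pics/m.png",m)
E
```

```text
plate [575.  -84.1] 65.3 39
red 816 [275.6, 172.8] [[ 570.5 -104.4  112. ]]
red 206 [249.6, 176.6] [[558.5 -78.8 112. ]]
red 92 [311.5, 228.6] [[ 520.3 -163.   112. ]]
yellow line ang 75.05065767704566 mean [577.2 -74.9] off-axis 0.32
green 79 [621.6 -86.8  77. ] r 46.7 ang -3.3
orange 68 [545.3 -46.   77. ] r 48.4 ang 128.0
post top 100 [ 542.89179772 -144.44122265  172.97890721]
post on z148 [[ 538.35062865 -144.98398849  148.        ]] [306.46 222.57]
knob top 515 [576.2341642  -80.69144439 141.0340403 ] [ 4.32533168 11.75222791  0.97259822]
plate z 71.07237557523774
```

```bash
python3 -m jog '[{"tx":-5.3,"ty":5.2,"tz":4,"rx":0,"ry":0,"rz":-42,"jaw":160},{"tx":-5.3,"ty":5.2,"tz":4,"rx":0,"ry":0,"rz":-42,"jaw":160},{"tx":-5.3,"ty":5.2,"tz":4,"rx":0,"ry":0,"rz":-42,"jaw":160},{"tx":-5.3,"ty":5.2,"tz":4,"rx":0,"ry":0,"rz":-42,"jaw":160},{"tx":-5.3,"ty":5.2,"tz":10,"rx":0,"ry":0,"rz":-42,"jaw":160},{"tx":-5.3,"ty":5.2,"tz":11,"rx":0,"ry":0,"rz":-42,"jaw":160},{"tx":-5.3,"ty":5.2,"tz":11,"rx":0,"ry":0,"rz":-42,"jaw":160},{"tx":-5.3,"ty":5.2,"tz":11,"rx":0,"ry":0,"rz":-42,"jaw":160},{"tx":-5.3,"ty":5.2,"tz":11,"rx":0,"ry":0,"rz":-42,"jaw":160}]'
python3 - <<'E'
from meas import *
p,d,c=cam("wrist"); cv2.imwrite("pics/w3.png",p[...,::-1]); rep(p,d,c,np.array([575,-84.]))
s=sensors.observe();print(s["eef_pos"],s["contact_force"],s["grip_width"],s["q"])
E
```

```text
t: 2.7
eef_pos: [534.0, -152.2, 191.1]
orientation: [[0.521, 0.854, 0.004], [0.854, -0.521, -0.001], [0.001, 0.004, -1.0]]
contact_force: [-0.1, 0.5, -0.7]
grip_width: 31.8
finger_force: 0.0
plate [574.7 -84.1] 65.4 49
red 3035 [258.1, 126.9] [[ 561.9 -105.5  112. ]]
yellow line ang 76.4388707154812 mean [577.  -73.8] off-axis 0.41
green 183 [621.1 -86.9  77. ] r 46.1 ang -3.6
orange 153 [544.7 -45.5  77. ] r 49.0 ang 128.2
[ 534.11004768 -152.09272217  191.00743129] [0.08781979 0.15164826 0.04270746] 31.885479473472234 [-3.43861143e-01  1.53488439e-01  1.38826481e+00 -1.01098098e-04
  1.59587163e+00  2.03882664e-01]
```

View pics/w3.png

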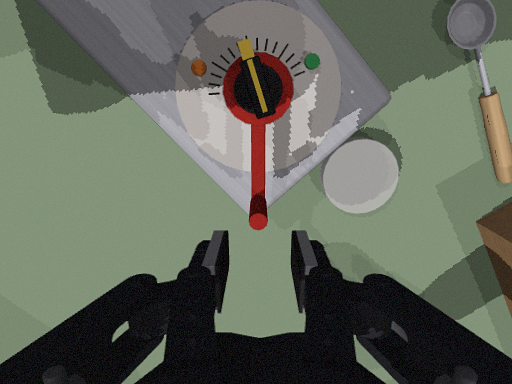

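The post sits at (258,221), centred between the jaws, and the path is clear. Descending to cage it.

```bash
python3 -m jog '[{"tx":0,"ty":0,"tz":3,"rx":0,"ry":0,"rz":0,"jaw":160},{"tx":0,"ty":0,"tz":6,"rx":0,"ry":0,"rz":0,"jaw":160},{"tx":0,"ty":0,"tz":6,"rx":0,"ry":0,"rz":0,"jaw":195},{"tx":0,"ty":0,"tz":6,"rx":0,"ry":0,"rz":0,"jaw":195},{"tx":0,"ty":0,"tz":6,"rx":0,"ry":0,"rz":0,"jaw":195}]'
python3 -m jog '[{"tx":0.04,"ty":0.84,"tz":0,"rx":0,"ry":0,"rz":-6,"jaw":195},{"tx":0.17,"ty":1.66,"tz":0,"rx":0,"ry":0,"rz":-12,"jaw":195},{"tx":0.39,"ty":2.47,"tz":0,"rx":0,"ry":0,"rz":-18,"jaw":195},{"tx":0.69,"ty":3.25,"tz":0,"rx":0,"ry":0,"rz":-24,"jaw":195}]'
```

```text
t: 3.25
eef_pos: [534.6, -151.9, 131.3]
orientation: [[0.52, 0.854, 0.004], [0.854, -0.52, -0.001], [0.001, 0.004, -1.0]]
contact_force: [-0.2, 0.8, 0.7]
grip_width: 20.0
finger_force: 0.0
t: 3.65
eef_pos: [565.4, -162.4, 131.0]
orientation: [[0.123, 0.992, 0.001], [0.992, -0.123, -0.0], [0.0, 0.001, -1.0]]
contact_force: [-4.8, 2.5, 2.3]
grip_width: 20.1
finger_force: 2.3
```

```bash
python3 -m jog '[{"tx":0.06,"ty":0.97,"tz":0,"rx":0,"ry":0,"rz":-7,"jaw":195},{"tx":0.24,"ty":1.94,"tz":0,"rx":0,"ry":0,"rz":-14,"jaw":195},{"tx":0.53,"ty":2.87,"tz":0,"rx":0,"ry":0,"rz":-21,"jaw":195},{"tx":0.94,"ty":3.76,"tz":0,"rx":0,"ry":0,"rz":-28,"jaw":195},{"tx":1.45,"ty":4.59,"tz":0,"rx":0,"ry":0,"rz":-35,"jaw":195},{"tx":2.05,"ty":5.35,"tz":0,"rx":0,"ry":0,"rz":-42,"jaw":195},{"tx":2.75,"ty":6.04,"tz":0,"rx":0,"ry":0,"rz":-49,"jaw":195},{"tx":3.53,"ty":6.63,"tz":0,"rx":0,"ry":0,"rz":-56,"jaw":195},{"tx":3.53,"ty":6.63,"tz":0,"rx":0,"ry":0,"rz":-56,"jaw":195}]'
```

```text
t: 4.55
eef_pos: [636.0, -135.7, 130.4]
orientation: [[-0.752, 0.659, 0.002], [0.659, 0.752, -0.001], [-0.002, 0.001, -1.0]]
contact_force: [-0.7, -0.4, -0.5]
grip_width: 20.1
finger_force: 0.0
```

```bash
python3 -m jog '[{"tx":0,"ty":0.1,"tz":-3,"rx":0,"ry":0,"rz":0,"jaw":180},{"tx":0,"ty":0.1,"tz":-6.5,"rx":0,"ry":0,"rz":0,"jaw":135},{"tx":3,"ty":0,"tz":-6.5,"rx":0,"ry":0,"rz":8,"jaw":135},{"tx":6,"ty":0,"tz":-6.5,"rx":0,"ry":0,"rz":16,"jaw":135},{"tx":8,"ty":-0.1,"tz":-6.5,"rx":0,"ry":0,"rz":24,"jaw":135},{"tx":8,"ty":-0.1,"tz":-6.5,"rx":0,"ry":0,"rz":32,"jaw":135},{"tx":8,"ty":-0.1,"tz":-6.5,"rx":0,"ry":0,"rz":40,"jaw":135},{"tx":8,"ty":-0.1,"tz":-6.5,"rx":0,"ry":0,"rz":48,"jaw":135},{"tx":8,"ty":-0.1,"tz":-6.5,"rx":0,"ry":0,"rz":56,"jaw":135},{"tx":8,"ty":-0.1,"tz":-6.5,"rx":0,"ry":0,"rz":63,"jaw":135},{"tx":8,"ty":-0.1,"tz":-6.5,"rx":0,"ry":0,"rz":63,"jaw":135}]'
python3 - <<'E'
from meas import *
p,d,c=cam("wrist"); cv2.imwrite("pics/w4.png",p[...,::-1]); rep(p,d,c,np.array([575,-84.]))
s=sensors.observe();print(s["eef_pos"],s["contact_force"],s["grip_width"],s["q"],ang(s["orientation"][:2,0]))
E
```

```text
t: 5.65
eef_pos: [574.7, -84.1, 195.1]
orientation: [[0.251, 0.968, 0.003], [0.968, -0.251, -0.001], [0.0, 0.003, -1.0]]
contact_force: [0.3, 0.3, 0.1]
grip_width: 40.5
finger_force: 0.0
plate [574.7 -83.8] 65.3 46
red 2642 [295.8, 217.6] [[ 598.3 -104.6  112. ]]
yellow line ang 76.38822314127927 mean [577.1 -73.8] off-axis 0.31
green 142 [621.3 -86.1  77. ] r 46.3 ang -2.7
orange 141 [545.  -45.3  77. ] r 49.0 ang 127.7
[574.69023424 -84.08126653 194.91202738] [ 0.45051541 -0.49718755 -0.52085217] 40.21205290416682 [-2.08892216e-01  2.23966165e-01  1.30063969e+00  8.71370668e-05
  1.61453801e+00  4.10990723e-02] 75.67679180247715
```

View pics/w4.png

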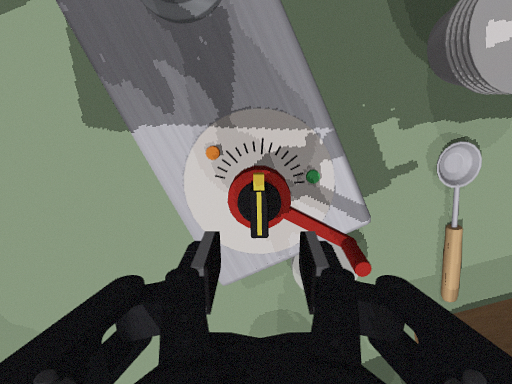

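The knob bar is centred between the jaws and aligned with them. Grip it lightly.

```bash
python3 -m jog '[{"tx":0,"ty":0,"tz":3.4,"rx":0,"ry":0,"rz":0,"jaw":135},{"tx":0,"ty":0,"tz":6.4,"rx":0,"ry":0,"rz":0,"jaw":135},{"tx":0,"ty":0,"tz":6.4,"rx":0,"ry":0,"rz":0,"jaw":180},{"tx":0,"ty":0,"tz":6.4,"rx":0,"ry":0,"rz":0,"jaw":255},{"tx":0,"ty":0,"tz":6.4,"rx":0,"ry":0,"rz":0,"jaw":255},{"tx":0,"ty":0,"tz":6.4,"rx":0,"ry":0,"rz":0,"jaw":255},{"tx":0,"ty":0,"tz":6.4,"rx":0,"ry":0,"rz":0,"jaw":255}]' 30
```

```text
t: 6.4
eef_pos: [574.5, -84.0, 130.1]
orientation: [[0.247, 0.969, 0.001], [0.969, -0.247, -0.0], [-0.0, 0.001, -1.0]]
contact_force: [1.5, -0.7, -3.8]
grip_width: 11.2
finger_force: 34.9
```

```bash
python3 -m jog '[{"tx":0,"ty":0,"tz":0.04,"rx":0,"ry":0,"rz":7,"jaw":255},{"tx":0,"ty":0,"tz":0.08,"rx":0,"ry":0,"rz":14,"jaw":255},{"tx":0,"ty":0,"tz":0.12,"rx":0,"ry":0,"rz":21,"jaw":255},{"tx":0,"ty":0,"tz":0.16,"rx":0,"ry":0,"rz":28,"jaw":255}]'
```

```text
t: 6.8
eef_pos: [574.6, -84.0, 128.5]
orientation: [[0.677, 0.736, 0.001], [0.736, -0.677, -0.001], [0.0, 0.001, -1.0]]
contact_force: [1.3, -1.0, -4.0]
grip_width: 11.2
finger_force: 34.9
```

```bash
python3 -m jog '[{"tx":0,"ty":0,"tz":0.04,"rx":0,"ry":0,"rz":7,"jaw":255},{"tx":0,"ty":0,"tz":0.08,"rx":0,"ry":0,"rz":14,"jaw":255},{"tx":0,"ty":0,"tz":0.12,"rx":0,"ry":0,"rz":21,"jaw":255},{"tx":0,"ty":0,"tz":0.16,"rx":0,"ry":0,"rz":28,"jaw":255},{"tx":0,"ty":0,"tz":0.20,"rx":0,"ry":0,"rz":35,"jaw":255},{"tx":0,"ty":0,"tz":0.24,"rx":0,"ry":0,"rz":42,"jaw":255},{"tx":0,"ty":0,"tz":0.28,"rx":0,"ry":0,"rz":48,"jaw":255},{"tx":0,"ty":0,"tz":0.29,"rx":0,"ry":0,"rz":50.8,"jaw":255},{"tx":0,"ty":0,"tz":0.29,"rx":0,"ry":0,"rz":50.8,"jaw":255},{"tx":0,"ty":0,"tz":0.29,"rx":0,"ry":0,"rz":50.8,"jaw":255}]'
cat > m2.py <<'E'
from meas import *
import sys
p,d,c=cam("wrist"); cv2.imwrite(f"pics/{sys.argv[1]}.png",p[...,::-1]); rep(p,d,c,np.array([574.8,-83.9]))
s=sensors.observe();print(s["eef_pos"],s["contact_force"].round(2),s["wrist_torque"].round(3),s["grip_width"],"q5",s["q"][5],"yaw",ang(s["orientation"][:2,0]))
E
python3 m2.py w5
```

```text
t: 7.8
eef_pos: [574.6, -84.3, 125.5]
orientation: [[0.999, -0.054, 0.001], [-0.054, -0.999, -0.001], [0.001, 0.001, -1.0]]
contact_force: [2.6, -2.3, -3.2]
grip_width: 11.0
finger_force: 34.9
plate [574.9 -84.1] 65.3 20
red 5508 [317.8, 172.8] [[ 610.6 -114.8  112. ]]
yellow line ang -2.7944523799233765 mean [588.4 -84.8] off-axis -0.25
green 294 [621.9 -86.9  77. ] r 47.2 ang -3.7
orange 200 [545.4 -46.1  77. ] r 47.9 ang 127.9
[574.60494194 -84.25540279 125.52548948] [ 2.35 -3.2  -3.01] [-0.611 -0.378 -0.029] 11.093099464612662 q5 1.4158113127551937 yaw -3.086538387230833
```

```bash
python3 -m jog '[{"tx":0,"ty":0,"tz":0,"rx":0,"ry":0,"rz":0,"jaw":180},{"tx":0,"ty":0,"tz":0,"rx":0,"ry":0,"rz":0,"jaw":135},{"tx":0,"ty":0,"tz":0,"rx":0,"ry":0,"rz":0,"jaw":135},{"tx":0,"ty":0,"tz":-3,"rx":0,"ry":0,"rz":0,"jaw":135},{"tx":0,"ty":0,"tz":-7,"rx":0,"ry":0,"rz":0,"jaw":135},{"tx":0,"ty":0,"tz":-7,"rx":0,"ry":0,"rz":0,"jaw":135},{"tx":0,"ty":0,"tz":-7,"rx":0,"ry":0,"rz":0,"jaw":135}]'
python3 m2.py w6
```

```text
t: 8.55
eef_pos: [574.8, -83.8, 196.5]
orientation: [[0.999, -0.054, 0.003], [-0.054, -0.999, -0.0], [0.003, 0.0, -1.0]]
contact_force: [-0.1, 0.0, 0.1]
grip_width: 40.7
finger_force: 0.0
plate [575.2 -83.9] 64.9 23
red 2704 [287.5, 167.7] [[ 598.4 -105.3  112. ]]
yellow line ang -2.749916322759724 mean [587.7 -84.8] off-axis -0.3
green 150 [621.8 -87.   77. ] r 47.1 ang -3.7
orange 121 [545.3 -46.   77. ] r 48.0 ang 127.9
[574.23222485 -83.68725626 194.85310908] [ 0.25 -0.87 -0.58] [-0.013  0.041 -0.   ] 40.131943610850705 q5 1.4168792761227584 yaw -3.1209514933103275
```

View pics/w6.png

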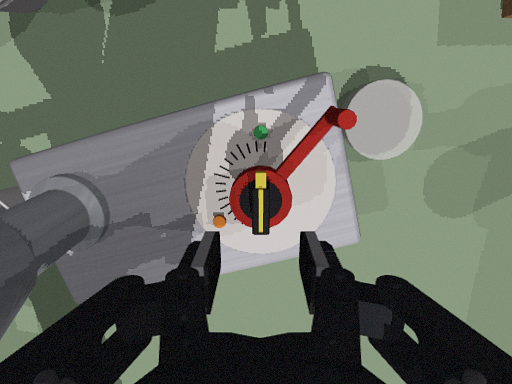

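Pointer nose (261,180) lines up with the green stud (262,131), about 0.5° off. Now I'll return to the post, at about (347,119) in this view.

```bash
python3 -m jog '[{"tx":2,"ty":1.7,"tz":0,"rx":0,"ry":0,"rz":-8,"jaw":160},{"tx":4,"ty":3.4,"tz":0,"rx":0,"ry":0,"rz":-16,"jaw":160},{"tx":6.2,"ty":5.1,"tz":0,"rx":0,"ry":0,"rz":-24,"jaw":160},{"tx":6.2,"ty":5.1,"tz":0,"rx":0,"ry":0,"rz":-32,"jaw":160},{"tx":6.2,"ty":5.1,"tz":0,"rx":0,"ry":0,"rz":-40,"jaw":160},{"tx":6.2,"ty":5.1,"tz":0,"rx":0,"ry":0,"rz":-48,"jaw":160},{"tx":6.2,"ty":5.1,"tz":0,"rx":0,"ry":0,"rz":-56,"jaw":160},{"tx":6.2,"ty":5.1,"tz":0,"rx":0,"ry":0,"rz":-64,"jaw":160},{"tx":6.2,"ty":5.1,"tz":0,"rx":0,"ry":0,"rz":-72,"jaw":160},{"tx":6.2,"ty":5.1,"tz":0,"rx":0,"ry":0,"rz":-80,"jaw":160},{"tx":6.2,"ty":5.1,"tz":0,"rx":0,"ry":0,"rz":-88,"jaw":160},{"tx":6.2,"ty":5.1,"tz":0,"rx":0,"ry":0,"rz":-96,"jaw":160}]'
python3 -m jog '[{"tx":0,"ty":0,"tz":0,"rx":0,"ry":0,"rz":-8,"jaw":160},{"tx":0,"ty":0,"tz":0,"rx":0,"ry":0,"rz":-16,"jaw":160},{"tx":0,"ty":0,"tz":0,"rx":0,"ry":0,"rz":-24,"jaw":160},{"tx":0,"ty":0,"tz":0,"rx":0,"ry":0,"rz":-32,"jaw":160},{"tx":0,"ty":0,"tz":0,"rx":0,"ry":0,"rz":-40,"jaw":160},{"tx":0,"ty":0,"tz":0,"rx":0,"ry":0,"rz":-44,"jaw":160},{"tx":0,"ty":0,"tz":0,"rx":0,"ry":0,"rz":-44,"jaw":160}]'
python3 - <<'E'
from meas import *
p,d,c=cam("wrist"); cv2.imwrite("pics/w7.png",p[...,::-1])
R=mask(p,*COL["red"])|mask(p,(174,130,60),(180,255,255))
n,l,st,ce=cv2.connectedComponentsWithStats(R); 
ys,xs=np.nonzero(R); k=ys>ys.max()-16; u,w=xs[k].mean(),ys.max()-8
print("post tip px",u,w,onz(c,(u,w),148)); s=sensors.observe(); print(s["eef_pos"],ang(s["orientation"][:2,0]))
E
```

```text
t: 9.8
eef_pos: [632.9, -137.9, 193.0]
orientation: [[-0.056, 0.998, -0.003], [0.998, 0.056, 0.001], [0.001, -0.003, -1.0]]
contact_force: [-0.1, -0.7, 0.8]
grip_width: 32.0
finger_force: 0.0
t: 10.5
eef_pos: [632.9, -138.0, 193.3]
orientation: [[-0.73, 0.683, -0.003], [0.683, 0.73, 0.001], [0.003, -0.001, -1.0]]
contact_force: [0.1, -0.8, -0.1]
grip_width: 32.0
finger_force: 0.0
post tip px 259.14285714285717 220 [[ 633.25639561 -138.25397224  148.        ]]
[ 632.99853136 -137.97967905  193.51431922] 136.77009411389318
```

```bash
python3 -m jog '[{"tx":0,"ty":0,"tz":3,"rx":0,"ry":0,"rz":0,"jaw":160},{"tx":0,"ty":0,"tz":6.2,"rx":0,"ry":0,"rz":0,"jaw":160},{"tx":0,"ty":0,"tz":6.2,"rx":0,"ry":0,"rz":0,"jaw":195},{"tx":0,"ty":0,"tz":6.2,"rx":0,"ry":0,"rz":0,"jaw":195},{"tx":0,"ty":0,"tz":6.2,"rx":0,"ry":0,"rz":0,"jaw":195}]'
cat > f.py <<'E'
from meas import *
import sys
n=int(sys.argv[1]) if len(sys.argv)>1 else 0
L=[]
for i in range(n+1):
    s=sensors.observe(); R=s["orientation"]; r=s["eef_pos"][:2]-np.array([574.9,-83.9]); L.append(s["contact_force"]@R)
    if i<n: viewer.read_camera("wrist")
L=np.array(L); print("t",round(s["t"],2),"toolang %.1f r %.1f"%(ang(r),np.hypot(*r)),"F tool x,y,z",L.mean(0).round(2),"sd",L.std(0).round(2),"pad",round(float(s["finger_force"]),2))
E
python3 f.py 5
python3 -m jog '[{"tx":0.06,"ty":-0.97,"tz":0,"rx":0,"ry":0,"rz":7,"jaw":195},{"tx":0.24,"ty":-1.94,"tz":0,"rx":0,"ry":0,"rz":14,"jaw":195},{"tx":0.53,"ty":-2.87,"tz":0,"rx":0,"ry":0,"rz":21,"jaw":195},{"tx":0.94,"ty":-3.76,"tz":0,"rx":0,"ry":0,"rz":28,"jaw":195}]'>/dev/null; python3 f.py
python3 -m jog '[{"tx":0.02,"ty":-0.56,"tz":0,"rx":0,"ry":0,"rz":4,"jaw":195}]'>/dev/null; python3 f.py
python3 -m jog '[{"tx":0.02,"ty":-0.56,"tz":0,"rx":0,"ry":0,"rz":4,"jaw":195}]'>/dev/null; python3 f.py
python3 -m jog '[{"tx":0.02,"ty":-0.56,"tz":0,"rx":0,"ry":0,"rz":4,"jaw":195}]'>/dev/null; python3 f.py 6
```

```text
t: 11.05
eef_pos: [634.3, -138.4, 135.4]
orientation: [[-0.729, 0.684, 0.003], [0.684, 0.729, -0.001], [-0.003, 0.001, -1.0]]
contact_force: [0.6, 0.4, 0.4]
grip_width: 20.0
finger_force: 0.0
t 11.3 toolang -42.7 r 80.2 F tool x,y,z [-0.41 -0.18  0.04] sd [0.45 0.7  0.4 ] pad 0.0
t 11.7 toolang -70.3 r 79.8 F tool x,y,z [-0.64  5.21  1.51] sd [0. 0. 0.] pad 2.59
t 11.8 toolang -74.6 r 79.9 F tool x,y,z [0.13 5.54 1.97] sd [0. 0. 0.] pad 2.44
t 11.9 toolang -78.5 r 79.9 F tool x,y,z [-1.39  4.48  1.61] sd [0. 0. 0.] pad 2.46
t 12.3 toolang -82.9 r 79.6 F tool x,y,z [-0.43  1.93 -0.09] sd [0.69 1.63 0.88] pad 0.5
```

```bash

python3 -m jog '[{"tx":0.02,"ty":-0.56,"tz":0,"rx":0,"ry":0,"rz":4,"jaw":195},{"tx":0.08,"ty":-1.11,"tz":0,"rx":0,"ry":0,"rz":8,"jaw":195},{"tx":0.17,"ty":-1.66,"tz":0,"rx":0,"ry":0,"rz":12,"jaw":195},{"tx":0.31,"ty":-2.20,"tz":0,"rx":0,"ry":0,"rz":16,"jaw":195}]'>/dev/null; python3 f.py
python3 -m jog '[{"tx":0.02,"ty":-0.56,"tz":0,"rx":0,"ry":0,"rz":4,"jaw":195}]'>/dev/null; python3 f.py
python3 -m jog '[{"tx":0.02,"ty":-0.56,"tz":0,"rx":0,"ry":0,"rz":4,"jaw":195}]'>/dev/null; python3 f.py
python3 -m jog '[{"tx":0.02,"ty":-0.56,"tz":0,"rx":0,"ry":0,"rz":4,"jaw":195}]'>/dev/null; python3 f.py
python3 -m jog '[{"tx":0.02,"ty":-0.56,"tz":0,"rx":0,"ry":0,"rz":4,"jaw":195}]'>/dev/null; python3 f.py
python3 -m jog '[{"tx":0.02,"ty":-0.56,"tz":0,"rx":0,"ry":0,"rz":4,"jaw":195}]'>/dev/null; python3 f.py
```

```text
t 12.7 toolang -98.6 r 79.6 F tool x,y,z [-0.72  4.93  0.49] sd [0. 0. 0.] pad 2.43
t 12.8 toolang -102.6 r 79.7 F tool x,y,z [-0.2   4.64  1.06] sd [0. 0. 0.] pad 2.43
t 12.9 toolang -106.7 r 79.7 F tool x,y,z [-0.55  4.97  1.  ] sd [0. 0. 0.] pad 2.43
t 13.0 toolang -110.7 r 79.7 F tool x,y,z [-1.18  4.43  0.57] sd [0. 0. 0.] pad 2.43
t 13.1 toolang -114.8 r 79.8 F tool x,y,z [-0.53  4.55  0.38] sd [0. 0. 0.] pad 2.43
t 13.2 toolang -118.8 r 79.8 F tool x,y,z [-1.31  4.79  1.08] sd [0. 0. 0.] pad 2.42
```

```bash

python3 -m jog '[{"tx":0.02,"ty":-0.56,"tz":0,"rx":0,"ry":0,"rz":4,"jaw":195}]'>/dev/null; python3 f.py
python3 -m jog '[{"tx":0.02,"ty":-0.56,"tz":0,"rx":0,"ry":0,"rz":4,"jaw":195}]'>/dev/null; python3 f.py
python3 -m jog '[{"tx":0.02,"ty":-0.56,"tz":0,"rx":0,"ry":0,"rz":4,"jaw":195}]'>/dev/null; python3 f.py
python3 -m jog '[{"tx":0.02,"ty":-0.56,"tz":0,"rx":0,"ry":0,"rz":4,"jaw":195}]'>/dev/null; python3 f.py
python3 -m jog '[{"tx":0.02,"ty":-0.56,"tz":0,"rx":0,"ry":0,"rz":4,"jaw":195}]'>/dev/null; python3 f.py
```

```text
t 13.3 toolang -122.8 r 79.8 F tool x,y,z [-0.86  5.38  0.05] sd [0. 0. 0.] pad 2.42
t 13.4 toolang -126.8 r 79.8 F tool x,y,z [-0.93  4.88  0.82] sd [0. 0. 0.] pad 2.42
t 13.5 toolang -130.9 r 79.8 F tool x,y,z [-0.39  5.07  0.77] sd [0. 0. 0.] pad 2.41
t 13.6 toolang -134.9 r 79.8 F tool x,y,z [-1.05  4.26  1.39] sd [0. 0. 0.] pad 2.52
t 13.7 toolang -138.9 r 79.9 F tool x,y,z [0.12 5.36 0.88] sd [0. 0. 0.] pad 2.69
```

```bash

python3 -m jog '[{"tx":0.02,"ty":-0.56,"tz":0,"rx":0,"ry":0,"rz":4,"jaw":195}]'>/dev/null; python3 f.py
python3 -m jog '[{"tx":0.02,"ty":-0.56,"tz":0,"rx":0,"ry":0,"rz":4,"jaw":195}]'>/dev/null; python3 f.py
python3 -m jog '[{"tx":0.02,"ty":-0.56,"tz":0,"rx":0,"ry":0,"rz":4,"jaw":195}]'>/dev/null; python3 f.py
```

```text
t 13.8 toolang -142.9 r 79.9 F tool x,y,z [-0.78  6.05  1.35] sd [0. 0. 0.] pad 2.87
t 13.9 toolang -146.9 r 79.8 F tool x,y,z [0.34 6.57 1.13] sd [0. 0. 0.] pad 3.06
t 14.0 toolang -150.8 r 79.9 F tool x,y,z [0.69 6.64 1.63] sd [0. 0. 0.] pad 3.25
```

```bash

python3 -m jog '[{"tx":0,"ty":-0.14,"tz":0,"rx":0,"ry":0,"rz":1,"jaw":195},{"tx":0.01,"ty":-0.28,"tz":0,"rx":0,"ry":0,"rz":2,"jaw":195}]'>/dev/null; python3 f.py
python3 -m jog '[{"tx":0,"ty":-0.14,"tz":0,"rx":0,"ry":0,"rz":1,"jaw":195}]'>/dev/null; python3 f.py
python3 -m jog '[{"tx":0,"ty":-0.14,"tz":0,"rx":0,"ry":0,"rz":1,"jaw":195}]'>/dev/null; python3 f.py
```

```text
t 14.2 toolang -152.8 r 79.8 F tool x,y,z [0.12 6.71 1.01] sd [0. 0. 0.] pad 3.19
t 14.3 toolang -153.7 r 79.8 F tool x,y,z [0.05 6.35 0.69] sd [0. 0. 0.] pad 3.22
t 14.4 toolang -154.7 r 79.8 F tool x,y,z [0.91 7.42 0.15] sd [0. 0. 0.] pad 3.27
```

```bash

python3 -m jog '[{"tx":0,"ty":-0.14,"tz":0,"rx":0,"ry":0,"rz":1,"jaw":195},{"tx":0.01,"ty":-0.28,"tz":0,"rx":0,"ry":0,"rz":2,"jaw":195},{"tx":0.01,"ty":-0.42,"tz":0,"rx":0,"ry":0,"rz":3,"jaw":195},{"tx":0.02,"ty":-0.56,"tz":0,"rx":0,"ry":0,"rz":4,"jaw":195},{"tx":0.03,"ty":-0.7,"tz":0,"rx":0,"ry":0,"rz":5,"jaw":195}]'>/dev/null; python3 f.py
python3 -m jog '[{"tx":0,"ty":-0.14,"tz":0,"rx":0,"ry":0,"rz":1,"jaw":195}]'>/dev/null; python3 f.py 5
```

```text
t 14.9 toolang -159.6 r 79.8 F tool x,y,z [0.74 7.35 0.61] sd [0. 0. 0.] pad 3.53
t 15.25 toolang -160.8 r 79.9 F tool x,y,z [0.33 6.48 0.46] sd [0.53 0.64 0.31] pad 3.01
```

```bash
python3 -m jog '[{"tx":0,"ty":0.1,"tz":0,"rx":0,"ry":0,"rz":0,"jaw":160},{"tx":0,"ty":0.3,"tz":0,"rx":0,"ry":0,"rz":0,"jaw":160},{"tx":0,"ty":0.3,"tz":-3,"rx":0,"ry":0,"rz":0,"jaw":160},{"tx":0,"ty":0.3,"tz":-7,"rx":0,"ry":0,"rz":0,"jaw":160},{"tx":0,"ty":0.3,"tz":-10,"rx":0,"ry":0,"rz":0,"jaw":160},{"tx":0,"ty":0.3,"tz":-10,"rx":0,"ry":0,"rz":0,"jaw":160},{"tx":0,"ty":0.3,"tz":-10,"rx":0,"ry":0,"rz":0,"jaw":160}]'; python3 m2.py w8
```

```text
t: 15.95
eef_pos: [500.2, -111.9, 233.3]
orientation: [[0.946, 0.324, 0.001], [0.324, -0.946, -0.0], [0.001, 0.0, -1.0]]
contact_force: [-0.4, -0.3, -0.3]
grip_width: 31.9
finger_force: 0.0
plate [574.7 -84. ] 65.3 54
red 1998 [258.1, 112.0] [[559.1 -90.5 112. ]]
red 176 [262.8, 199.3] [[ 490.  -118.4  112. ]]
yellow line ang -3.195756409496086 mean [584.6 -84.9] off-axis -0.43
green 139 [621.2 -87.   77. ] r 46.5 ang -3.8
orange 105 [544.9 -46.3  77. ] r 48.1 ang 128.5
[ 499.78846503 -111.74505525  232.09166509] [0.36 0.01 0.1 ] [0.046 0.007 0.026] 32.018389386755246 q5 0.9490016478106923 yaw 18.88984679589022
```

View pics/w8.png

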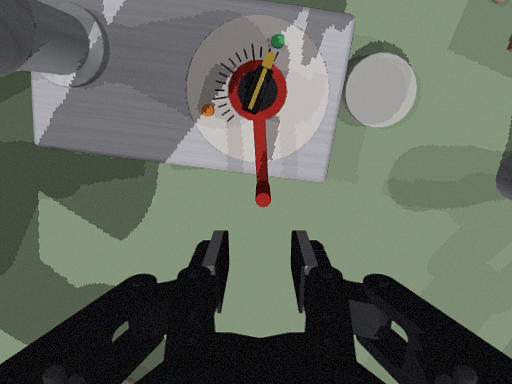

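The pointer (267,62) aims straight at the green stud (278,41), the lever stayed where I left it, and the arm is clear. Handing in.

```bash
python3 -c "from workcell import order; print(order.finish_job())"
```

```text
the job is handed in; nothing more can be done
None
```

The job is handed in: I loosened the ring about 77°, turned the knob about 79° clockwise so the pointer sits within about 0.6° of the green marker, and retightened the ring to an estimated 0.57 N m (about 7 N on the post); the judge's result was not shown.

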